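Scan the band tubs at the ringing table

ROBOT

A 6-joint arm with a two-finger parallel gripper is mounted at the origin on the work surface. World frame = base frame: x ahead of the robot, y to its left, z up, the work surface at z = 0. Lengths are in m, angles in degrees, forces in N, time in s.
With the tool pointing down it reaches from about 0.325 to 0.775 m from the base axis. Payload 5.5 kg.
Tool frame: the origin (TCP) lies at the centre of the arm's flange, where the gripper is bolted on; the fingertips stand 182 mm ahead of it and the grasp point (between the pads) lies 163 mm ahead of it; z points along the fingers, y is the line along which they close (so a half turn about z gives the same grasp; the last joint's range is limited). The gripper opens to 88 mm and grips with 3 to 60 N. Pads are 20 mm wide; open, the fingers measure 115 mm over their backs; the gripper's body (75 mm by 178 mm) begins 61 mm behind the grasp point.
Start: joints at [-3.249, 5.22, 70.514, -0, 104.267, -3.249], TCP at [0.6, -0, 0.405] pointing down, gripper open.
Joint ranges: [-164.24, 164.24], [-49.07, 125.15], [9.68, 141.18], [-86.29, 266.29], [3.28, 154.24], [-151.56, 151.56]. Speed limits (degrees/s): [147.25, 147.25, 172.46, 180, 180, 180].

INTERFACE

Orientations are given as [roll, pitch, yaw] about the fixed x, y, z axes, in that order (R = Rz(yaw) Ry(pitch) Rx(roll)).
In Python, from station import r gives the robot as it stands. The module is installed in compiled form; this text tells all that it offers. Calls block until the motion is done:
- r.reach(position, orientation): joint-space move of the TCP to a pose.
- r.servo_line(position, rotation=None, speed=0.15): straight line of the TCP; rotation=None keeps the orientation; speed is the mean speed in m/s.
- r.move_joints(angles): joint-space move.
- r.let_go() and r.grab(squeeze=None): open the fingers fully, or close them until they stop; squeeze is the grip in N (None keeps the last).
- r.wait(seconds).
- r.inverse_kinematics(position, orientation): joint angles nearest the present ones, or None.
- r.sense(): the state.
- r.snapshot(name): name is "scene" or "side" or "wrist"; returns a dict with "frame" (480x640x3 uint8, red, green, blue), "fx", "fy", "cx", "cy" (pixels), "dist_coeffs" ([k1, k2, p1, p2, k3] as OpenCV has them; the pictures are not rectified), "R" (3x3) and "t" (3): a world point X has camera coordinates R X + t. Camera axes: x right, y down, z forward; pixel columns grow to the right and rows downward; lengths in m; the calibration is good to about 2 mm. A picture is of the moment at which its call begins. There is no depth.
A pose or a line that the arm cannot do raises r.IKError and nothing moves.
- r.hand_in(): hands the job in; it is judged then, once.
The state is a dict: "clock": time; "joints": joint angles; "joint_vel": joint speeds; "joint_torque": joint torques, N m; "tcp_pos": TCP position; "orientation": TCP orientation; "contact_force": force on the tool from outside, world axes, zero at the start; "torque": the same for the moment, N m; "opening": finger opening in m; "gripper_force": force on a finger pad.
Only numpy, scipy, OpenCV 4.12 (cv2) and the standard library are available. Lean on these libraries where they do the work, as an engineer would, in place of code of your own. Each camera call takes 0.05 s, during which the arm holds its last target. There are 200 camera calls.

TASK

Stand every tall, code-labelled tub upright in a row on the narrow wooden rail of the code reader, centred across the rail's width, with its label facing the scanner bar, and lay the steel rule from the notebook flat on the table as the scale, flush along the front edge of the reader's base plate and about at that edge's middle. When all that is in place, press the black button to take the scan. Then lay the rule back flat on the middle of the notebook, leaving the tubs on the rail and everything else on the table undisturbed.

Things in the scene. Friction and masses are not known exactly. Their poses are not given: they have to be found in the camera images.
- reader: Code reader, fixed, place and yaw vary. Origin on the table under the rail's middle; +x points from the rail to the scanner, y along the rail, z up. Grey base plate 12 mm high, x -80..+115, y -150..+150 mm. Scanner bar on it behind the rail: x +75..+115, y -150..+150 mm, 111 mm high, dark window facing the rail. Button pod 60 mm high at x -80..-20, y +153..+218 mm.
- reader_rail (a point): Middle of the flat top of the pale wooden rail, 50 mm above the table, in the reader's axes. The rail is 40 mm wide (reader x -20..+20 mm) and 300 mm long (y -150..+150 mm).
- reader_edge (a point): Middle of the base plate's straight front edge, on the table, in the reader's axes: the edge runs 150 mm either way along y, is 12 mm high and looks to the robot (reader x = -80 mm).
- scan_button (a joint): Travel of the black push button on the pod, m: 0 up, 0.006 fully down. A spring brings it back up; fully down takes 5 N. It counts as pressed beyond 0.004.
- scan_button_top (a point): Middle of the top of the push button (32 mm across; press straight down).
- rule: Loose steel straightedge, 0.15 to 0.31 kg: blade 200 mm long (x), 32 wide (y), 6 thick, long edges alike (either may lie against the plate). In its middle a wooden grip block, 36 mm along x, 20 along y, its top 42 mm above the underside; pinch it along the rule's length. Origin: centre of the underside. Starts lying on the notebook, x along the notebook's y within 0.15 rad.
- notebook: Closed dark blue notebook lying fixed on the table between the robot and the reader: 110 mm (x) by 240 mm (y), 8 mm thick. Origin at the centre of its underside; its y runs roughly along the reader's front edge.
- low_tub: Bystander: low round tub with red lid, 60 mm across, 45 mm high, without a code label; origin at the centre of its underside. Leave alone.
- gel_bottle: Bystander: slim clear bottle, 48 mm across, 135 mm tall; origin at the centre of its underside. Leave alone.
- phone: Bystander: black phone, 150 x 74 x 9 mm, lying flat on the left. Leave alone.
- pliers: Bystander: pliers with red grips, about 160 mm long, lying flat. Leave alone.
- tub0: Upright tub of bird bands, red lid: 58 mm across (lid 60), 80 mm high, 0.08 to 0.17 kg. Origin: centre of its underside, z up; +x points out through its label. White barcode label on one side only, 35 mm wide; a 14 mm wide white strip runs from the lid's centre over the rim above it. Three or four are present, 90 mm or more from neighbours (centres), clear of the reader.
- tub0_mark (a point): Middle of the tub's label, 29 mm out from its axis along its +x, 40 mm above its underside.
- tub1: Upright tub of bird bands, red lid: 58 mm across (lid 60), 80 mm high, 0.08 to 0.17 kg. Origin: centre of its underside, z up; +x points out through its label. White barcode label on one side only, 35 mm wide; a 14 mm wide white strip runs from the lid's centre over the rim above it. Three or four are present, 90 mm or more from neighbours (centres), clear of the reader.
- tub1_mark (a point): Middle of the tub's label, 29 mm out from its axis along its +x, 40 mm above its underside.
- tub2: Upright tub of bird bands, red lid: 58 mm across (lid 60), 80 mm high, 0.08 to 0.17 kg. Origin: centre of its underside, z up; +x points out through its label. White barcode label on one side only, 35 mm wide; a 14 mm wide white strip runs from the lid's centre over the rim above it. Three or four are present, 90 mm or more from neighbours (centres), clear of the reader.
- tub2_mark (a point): Middle of the tub's label, 29 mm out from its axis along its +x, 40 mm above its underside.
- tub3: Upright tub of bird bands, red lid: 58 mm across (lid 60), 80 mm high, 0.08 to 0.17 kg. Origin: centre of its underside, z up; +x points out through its label. White barcode label on one side only, 35 mm wide; a 14 mm wide white strip runs from the lid's centre over the rim above it. Three or four are present, 90 mm or more from neighbours (centres), clear of the reader.
- tub3_mark (a point): Middle of the tub's label, 29 mm out from its axis along its +x, 40 mm above its underside.
There are look-alikes about, which are no part of the job. Several things have the shape of the rule; the one meant has the colours described above.

How it is judged (in metres and radians):
On the way, in this order (a step that is already met when the one before it is completed fails the run):
1. every labelled tub stands on the rail facing the scanner and the rule lies flush against the plate (x of rule in the frame of reader between -0.0995 and -0.092 m and y of rule in the frame of reader between -0.05 and 0.05 m and z of rule in the frame of reader below 0.006 m and angle between the x axis of rule and the y axis of reader, either way round below 0.03 rad and angle between rule's own z axis and vertical below 0.06 rad and linear speed of each of rule, tub0, tub1, tub2, tub3 below 0.03 m/s and x of tub0 in the frame of reader between -0.012 and 0.012 m and y of tub0 in the frame of reader between -0.14 and 0.14 m and z of tub0 in the frame of reader between 0.045 and 0.056 m and angle between each of tub0, tub1, tub2, tub3's own z axis and vertical below 0.09 rad and angle between the x axis of each of tub0, tub1, tub2, tub3 and the x axis of reader, either way round below 0.26 rad and x of each of tub0_mark, tub1_mark, tub2_mark, tub3_mark in the frame of reader above 0.01 m and x of tub1 in the frame of reader between -0.012 and 0.012 m and y of tub1 in the frame of reader between -0.14 and 0.14 m and z of tub1 in the frame of reader between 0.045 and 0.056 m and x of tub2 in the frame of reader between -0.012 and 0.012 m and y of tub2 in the frame of reader between -0.14 and 0.14 m and z of tub2 in the frame of reader between 0.045 and 0.056 m and x of tub3 in the frame of reader between -0.012 and 0.012 m and y of tub3 in the frame of reader between -0.14 and 0.14 m and z of tub3 in the frame of reader between 0.045 and 0.056 m), for 0.2 s.
2. the button is pressed while all that is in place (all of step 1 and value of joint scan_button above 0.004 m), for 0.05 s.
At the end, for the whole second after the job is handed in: Labelled tubs at rest on the rail, upright (5 deg), within 12 mm of its centre line, labels facing the scanner within 15 deg; rule lying flat on the notebook's cover, its middle within 45 mm (across) and 90 mm (along) of the cover's middle; button up again (x of rule in the frame of notebook between -0.045 and 0.045 m and y of rule in the frame of notebook between -0.09 and 0.09 m and z of rule in the frame of notebook between 0.005 and 0.012 m and angle between rule's own z axis and vertical below 0.05 rad and linear speed of each of rule, tub0, tub1, tub2, tub3 below 0.03 m/s and x of tub0 in the frame of reader between -0.012 and 0.012 m and y of tub0 in the frame of reader between -0.14 and 0.14 m and z of tub0 in the frame of reader between 0.045 and 0.056 m and angle between each of tub0, tub1, tub2, tub3's own z axis and vertical below 0.09 rad and angle between the x axis of each of tub0, tub1, tub2, tub3 and the x axis of reader, either way round below 0.26 rad and x of each of tub0_mark, tub1_mark, tub2_mark, tub3_mark in the frame of reader above 0.01 m and x of tub1 in the frame of reader between -0.012 and 0.012 m and y of tub1 in the frame of reader between -0.14 and 0.14 m and z of tub1 in the frame of reader between 0.045 and 0.056 m and x of tub2 in the frame of reader between -0.012 and 0.012 m and y of tub2 in the frame of reader between -0.14 and 0.14 m and z of tub2 in the frame of reader between 0.045 and 0.056 m and x of tub3 in the frame of reader between -0.012 and 0.012 m and y of tub3 in the frame of reader between -0.14 and 0.14 m and z of tub3 in the frame of reader between 0.045 and 0.056 m and value of joint scan_button below 0.002 m); the robot touches nothing.
It fails at once if a bystander (low tub, bottle, phone, pliers) is moved more than 3 cm (distance of any of low_tub, gel_bottle, phone, pliers from where it was at the start of the episode above 0.03 m).
It fails at once if a labelled tub is knocked over (angle between any of tub0, tub1, tub2, tub3's own z axis and vertical above 0.8 rad).
Of tub0, tub1, tub2, tub3 only 3 to 4 are there at a start; the rules pass over those that are not, and their reading is None.
At some moment in a run one of rule may be knocked a few centimetres aside while the robot is not near it.
It also fails if it takes over 210 s, if anything falls off the work surface, if the arm or the gripper's body presses on something with over 40 N, if the wrist force passes 120 N, or if a joint passes its speed limit or range.

## Working session

There is one attempt and no reset: what is moved stays moved. The work goes in short steps, each a Python script; the robot and the scene stay as the last script left them, time stands still between calls to the robot, and variables do not carry over. Pictures are saved under pics/ and viewed, at most 14 in all, crops included, and the job is handed in when it is done.

```bash
mkdir -p pics
python3 - <<'E'
from station import r
import cv2
for n in ["scene","side"]:
    s=r.snapshot(n); cv2.imwrite(f"pics/{n}0.png",s["frame"][:,:,::-1]); print(n,s["fx"],s["cx"],s["cy"],s["dist_coeffs"],s["R"],s["t"])
print(r.sense())
E
```

```text
scene 523.983362041146 330.1167772503993 240.73628924348475 [-0.11424113  0.          0.          0.          0.        ] [[ 0.07681448  0.99696158  0.01292839]
 [ 0.79408386 -0.0533315  -0.60546393]
 [-0.60293479  0.05677462 -0.79576773]] [-0.07475297 -0.33053146  1.37587848]
side 536.9330561841513 316.7347388233271 231.38580799193943 [-0.03679392  0.          0.          0.          0.        ] [[ 0.98042947 -0.19680292  0.00516301]
 [-0.14213552 -0.72574719 -0.67311849]
 [ 0.13621872  0.65921136 -0.73951663]] [-0.46222251  0.14039675  0.96031633]
{'clock': 0.1, 'joints': array([-3.24766586e+00,  5.25957302e+00,  7.05719481e+01, -1.85963721e-03,
        1.04267068e+02, -3.25098759e+00]), 'joint_vel': array([-0.06306323, -0.06068307, -0.01310285, -0.1096311 ,  0.0201669 ,
       -0.00626096]), 'joint_torque': array([ 2.46603209e-03, -4.47854412e+01, -4.07573140e+01,  6.99365954e-02,
        2.83264846e-02, -6.35370566e-05]), 'tcp_pos': array([6.00060378e-01, 4.68000403e-08, 4.03641431e-01]), 'orientation': array([-1.79901467e+02, -3.79081975e-03,  9.00028617e+01]), 'contact_force': array([-0.24993734, -0.29562187,  0.16339761]), 'torque': array([-0.03765967,  0.02802547, -0.01042901]), 'gripper_force': 0.0, 'opening': 0.08744871132758682}
```

View pics/scene0.png

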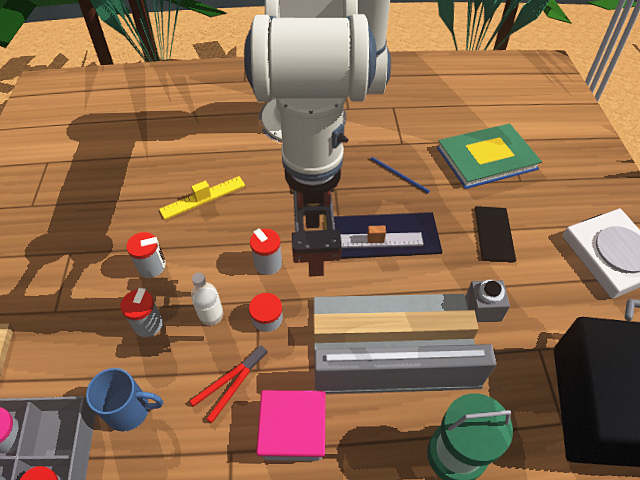

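View pics/side0.png

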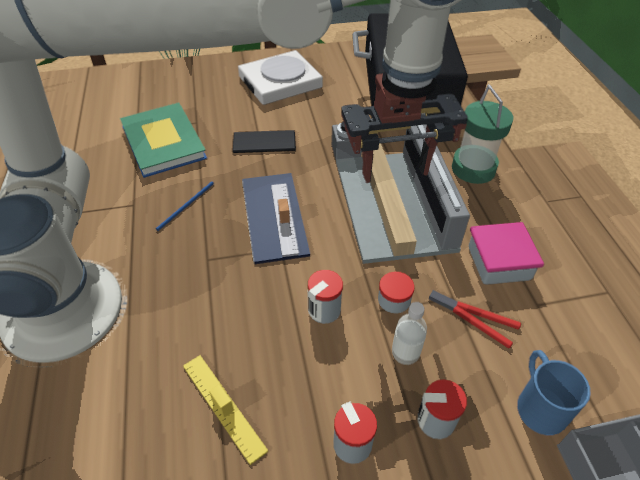

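The three labelled tubs are at scene (265,243), (145,250) and (140,305). The low tub at (265,312) has no strip. There are two rule-shaped things: a steel blade with a wooden block at (377,235) on the blue notebook, and a yellow one at (202,195). The steel one matches the description, and I'll confirm it in a crop. First I'll clear the arm out of the view and measure.

```bash
cat > h.py <<'E'
from station import r
import cv2, numpy as np
def ray(s,uv):
    K=np.array([[s["fx"],0,s["cx"]],[0,s["fy"],s["cy"]],[0,0,1]])
    p=cv2.undistortPoints(np.array(uv,float).reshape(-1,1,2),K,np.array(s["dist_coeffs"])).reshape(-1,2)
    R=np.array(s["R"]); d=np.c_[p,np.ones(len(p))]@R; return -R.T@np.array(s["t"]),d
def plane(s,uv,z):
    c,d=ray(s,uv); return c+d*((z-c[2])/d[:,2])[:,None]
def save(s,n,crop=None,k=1):
    f=s["frame"][:,:,::-1]
    if crop: f=f[crop[1]:crop[3],crop[0]:crop[2]]
    cv2.imwrite(f"pics/{n}.png",cv2.resize(f,None,fx=k,fy=k,interpolation=cv2.INTER_CUBIC))
def mask(s,lo,hi): return cv2.inRange(cv2.cvtColor(s["frame"],cv2.COLOR_RGB2HSV),lo,hi)
def red(s): return mask(s,(0,150,90),(6,255,255))|mask(s,(174,150,90),(180,255,255))
def blobs(m,amin):
    m=cv2.morphologyEx(m,cv2.MORPH_CLOSE,np.ones((3,3)))
    return [c for c in cv2.findContours(m,cv2.RETR_EXTERNAL,cv2.CHAIN_APPROX_NONE)[0] if cv2.contourArea(c)>amin]
E
python3 - <<'E'
from h import *
print(r.move_joints([80,0,60,0,104,0]) , r.sense()["tcp_pos"])
for n in ["scene","side"]:
    s=r.snapshot(n); save(s,n+"1")
    for c in blobs(red(s),150):
        h=cv2.convexHull(c); (u,v),wh,a=cv2.minAreaRect(h)
        e=cv2.fitEllipse(h); P=plane(s,[e[0]],.08)[0]; print(n,np.round(e[0]),np.round(e[1]),"z.08",P.round(3))
w=r.snapshot("scene"); save(w,"crop1",(150,140,470,300),2.5)
E
```

```text
False [0.06766232 0.5754059  0.56397163]
scene [ 38. 483.] [34. 40.] z.08 [ 0.91 -0.44  0.08]
scene [211. 401.] [ 29. 102.] z.08 [ 0.788 -0.179  0.08 ]
scene [265. 308.] [31. 33.] z.08 [ 0.622 -0.09   0.08 ]
scene [137. 304.] [29. 34.] z.08 [ 0.6   -0.324  0.08 ]
scene [141. 245.] [26. 31.] z.08 [ 0.466 -0.333  0.08 ]
scene [265. 242.] [27. 30.] z.08 [ 0.473 -0.091  0.08 ]
side [355. 424.] [42. 44.] z.08 [ 0.457 -0.338  0.08 ]
side [445. 399.] [39. 44.] z.08 [ 0.593 -0.329  0.08 ]
side [493. 325.] [29. 86.] z.08 [ 0.712 -0.225  0.08 ]
side [329. 288.] [23. 31.] z.08 [ 0.471 -0.103  0.08 ]
side [396. 286.] [30. 35.] z.08 [ 0.583 -0.122  0.08 ]
```

View pics/scene1.png

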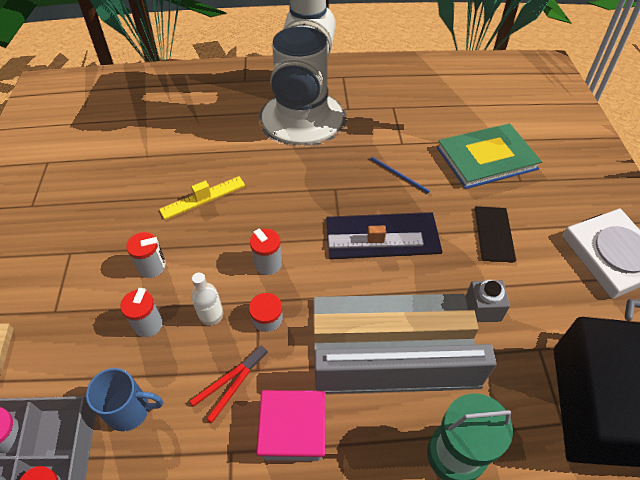

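View pics/crop1.png

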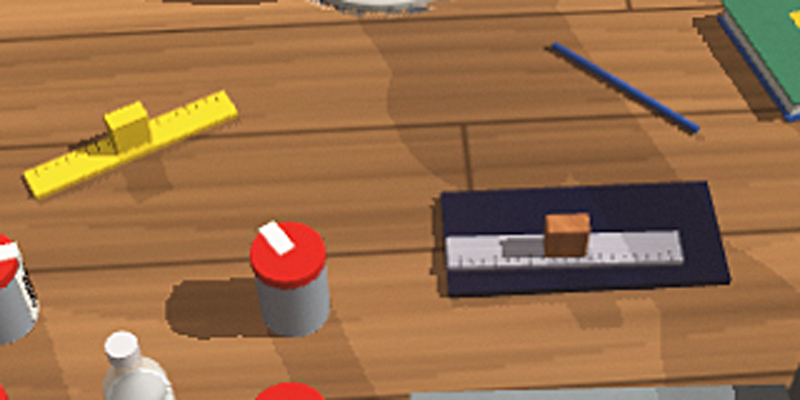

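The crop confirms it: steel blade and wooden block at crop (565,245), while the other one is all yellow. Only three labelled tubs are present. The red lid in the crate at scene (38,483) is out of reach and isn't standing on the table. Next, overhead wrist views.

Run:
```python
from h import *
import pickle
out={}
for n,p in [("wr",(0.55,0.1,0.5)),("wt",(0.48,-0.2,0.48))]:
    try: print(r.reach(p,[180,0,90]))
    except r.IKError as e: print(n,"ik",e); continue
    r.wait(.3); s=r.snapshot("wrist"); save(s,n); out[n]=s; print(n,r.sense()["clock"],-np.array(s["R"]).T@s["t"],np.array(s["R"])[2])
pickle.dump(out,open("w.pkl","wb"))
```

```text
False
wr 6.025 [0.54941187 0.18365918 0.47971959] [ 0.00109038 -0.30394787 -0.95268804]
False
wt 7.55 [ 0.47978947 -0.11594778  0.45970599] [ 0.00131746 -0.30392864 -0.95269389]
```

View pics/wr.png

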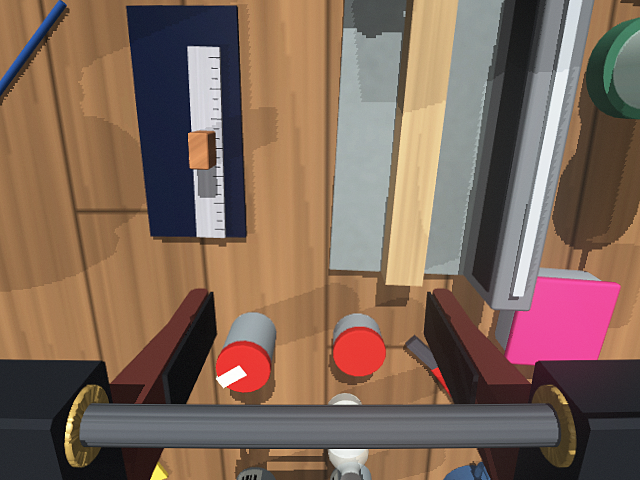

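View pics/wt.png

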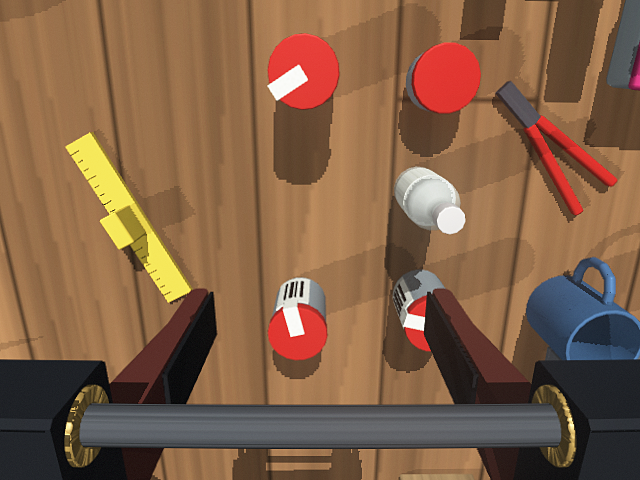

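wr: rule block at (202,150) on the notebook, with the reader at the right and its far end cut off. wt: tubs at (303,72), (297,330) and (420,320), the last partly behind a finger. I'll take two shifted wrist views and measure the lids and the reader.

```bash
cat >> h.py <<'E'
from scipy.optimize import least_squares
def lids(s):
    """lid centres (z=.08) with label direction"""
    W=mask(s,(0,0,175),(180,45,255)); Rd=red(s); out=[]
    cam=-np.array(s["R"]).T@np.array(s["t"])
    for c in blobs(Rd,300):
        h=cv2.convexHull(c); P=plane(s,c.reshape(-1,2),.08)[:,:2]
        m=P.mean(0); u=m-cam[:2]; u/=np.linalg.norm(u)
        Q=P[(P-m)@u>0.004]
        if len(Q)<8: continue
        f=least_squares(lambda q:np.linalg.norm(Q-q,axis=1)-.030,m-.005*u,loss="soft_l1",f_scale=.0007)
        hm=np.zeros_like(W); cv2.drawContours(hm,[h],-1,255,-1)
        ys,xs=np.nonzero(hm&W); 
        d=None
        if len(xs)>30:
            S=plane(s,np.c_[xs,ys],.08)[:,:2]-f.x; S=S[np.linalg.norm(S,axis=1)<.029]; g=S.mean(0); d=np.degrees(np.arctan2(g[1],g[0]))
        out.append((f.x,d,np.sqrt(np.mean(f.fun**2)),len(xs),c.reshape(-1,2).mean(0)))
    return out
E
python3 - <<'E'
from h import *
import pickle
o=pickle.load(open("w.pkl","rb"))
for n,p in [("wt2",(0.52,-0.36,0.48)),("wr2",(0.58,0.27,0.45))]:
    try: r.reach(p,[180,0,90])
    except r.IKError as e: print(n,"ik",e); continue
    r.wait(.3); s=r.snapshot("wrist"); save(s,n); o[n]=s
pickle.dump(o,open("w.pkl","wb"))
o["scene"]=r.snapshot("scene")
for n in o:
    for l in lids(o[n]): print(n,l[0].round(4),l[1] and round(l[1],1),round(l[2],4),l[3],l[4].round())
E
```

```text
wr [ 0.4682 -0.0892] -143.2 0.0078 283 [242. 368.]
wr [ 0.5911 -0.0688] None 0.001 0 [359. 351.]
wt [ 0.5912 -0.3237] None 0.0038 1 [417. 339.]
wt [ 0.4582 -0.3349] 106.8 0.0101 448 [297. 331.]
wt [ 0.7091 -0.1821] None 0.0109 0 [565. 162.]
wt [ 0.5826 -0.0971] None 0.0009 0 [446.  78.]
wt [ 0.4674 -0.093 ] -153.3 0.0076 610 [302.  72.]
wt2 [ 0.4591 -0.3359] 109.6 0.0085 549 [249. 171.]
wt2 [ 0.593 -0.326] 170.2 0.0059 549 [402. 162.]
wt2 [ 0.7235 -0.2194] None 0.0025 0 [589.   9.]
wt2 [ 0.6939 -0.237 ] None 0.0018 0 [549.  26.]
scene [ 0.9132 -0.4397] None 0.006 0 [ 39. 474.]
scene [ 0.7708 -0.147 ] None 0.0146 0 [220. 391.]
scene [ 0.6208 -0.0906] None 0.0008 0 [265. 308.]
scene [ 0.6003 -0.3245] 175.3 0.0076 91 [137. 303.]
scene [ 0.4637 -0.3347] 118.0 0.0085 71 [142. 244.]
scene [ 0.473 -0.09 ] -152.1 0.0078 78 [265. 241.]
```

View pics/wr2.png

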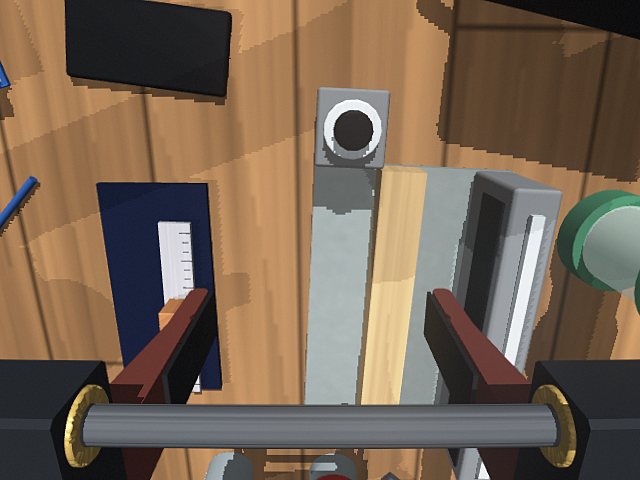

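Run:
```python
from h import *
import pickle
o=pickle.load(open("w.pkl","rb"))
for n,v in [("wr",150),("wr2",250)]:
    H=cv2.cvtColor(o[n]["frame"],cv2.COLOR_RGB2HSV)[v]
    print(n,[(u,*map(int,H[u])) for u in range(290,480,6)])
for n in ["wt","wt2","scene"]:
    s=o[n] if n in o else r.snapshot(n)
    W=mask(s,(0,0,175),(180,45,255))
    for l in lids(s):
        if l[3]<60: continue
        ys,xs=np.nonzero(W); P=plane(s,np.c_[xs,ys],.08)[:,:2].astype(np.float32); 
        k=np.linalg.norm(P-l[0],axis=1)<.029
        c=P[k].mean(0); vx=np.linalg.svd(P[k]-c,full_matrices=False)[2][0]
        if vx@(c-l[0])<0: vx=-vx
        print(n,l[0].round(3),"pca",np.degrees(np.arctan2(vx[1],vx[0])).round(1),"cent",l[1])
```

```text
wr [(290, 14, 122, 188), (296, 14, 123, 172), (302, 14, 123, 186), (308, 14, 123, 187), (314, 14, 122, 188), (320, 14, 125, 182), (326, 14, 118, 117), (332, 15, 120, 168), (338, 84, 14, 180), (344, 90, 16, 177), (350, 87, 13, 178), (356, 87, 14, 179), (362, 90, 16, 177), (368, 90, 10, 176), (374, 81, 15, 175), (380, 87, 13, 176), (386, 90, 14, 177), (392, 30, 23, 122), (398, 16, 96, 111), (404, 20, 84, 236), (410, 18, 94, 226), (416, 18, 94, 227), (422, 19, 93, 228), (428, 18, 94, 224), (434, 20, 90, 234), (440, 98, 34, 150), (446, 87, 15, 154), (452, 78, 16, 157), (458, 77, 15, 152), (464, 80, 15, 151), (470, 82, 18, 152), (476, 87, 14, 182)]
wr2 [(290, 14, 120, 189), (296, 14, 120, 155), (302, 14, 120, 163), (308, 15, 119, 176), (314, 87, 14, 179), (320, 85, 16, 180), (326, 83, 17, 180), (332, 87, 14, 182), (338, 90, 15, 183), (344, 90, 16, 179), (350, 87, 16, 179), (356, 87, 15, 182), (362, 87, 15, 182), (368, 96, 18, 139), (374, 18, 80, 80), (380, 18, 93, 224), (386, 18, 96, 208), (392, 18, 96, 213), (398, 18, 96, 210), (404, 18, 97, 212), (410, 18, 96, 216), (416, 18, 99, 224), (422, 90, 13, 161), (428, 83, 13, 161), (434, 94, 13, 161), (440, 79, 13, 161), (446, 83, 15, 158), (452, 87, 14, 159), (458, 85, 16, 94), (464, 120, 6, 79), (470, 100, 10, 80), (476, 60, 6, 40)]
wt [ 0.458 -0.335] pca 103.0 cent 106.7944506883361
wt [ 0.467 -0.093] pca -147.5 cent -153.32048951947453
wt2 [ 0.459 -0.336] pca 102.3 cent 109.59075277214086
wt2 [ 0.593 -0.326] pca 166.6 cent 170.18552392307294
scene [ 0.6   -0.324] pca 166.1 cent 175.34444219516993
scene [ 0.464 -0.335] pca 102.2 cent 118.4924763572216
scene [ 0.473 -0.09 ] pca -150.0 cent -152.11841293743802
```

```bash
cat >> h.py <<'E'
def lin(s,uv,z):
    P=plane(s,uv,z)[:,:2].astype(np.float32); vx,vy,x0,y0=cv2.fitLine(P,cv2.DIST_HUBER,0,.001,.001).ravel()
    if vy<0: vx,vy=-vx,-vy
    res=np.abs((P-[x0,y0])@[vy,-vx]); 
    return np.array([x0,y0]),np.array([vx,vy]),np.median(res)
E
python3 - <<'E'
from h import *
import pickle
o=pickle.load(open("w.pkl","rb"))
for n,rows,a in [("wr",range(5,255,3),300),("wr2",range(225,280,2),290)]:
    s=o[n]; H=cv2.cvtColor(s["frame"],cv2.COLOR_RGB2HSV).astype(int); E=[];L=[];R=[]
    for v in rows:
        S=H[v,:,1];V=H[v,:,2]
        e=a+np.argmax(S[a:480]<60); E.append((e-.5,v))
        w=(S>65)&(V>165); i=e+20+np.argmax(w[e+20:520]); j=i+8+np.argmax(S[i+8:520]<60)
        L.append((i-.5,v)); R.append((j-.5,v))
    for nm,uv,z in [("edge12",E,.012),("edge0",E,0),("railL",L,.05),("railR",R,.05)]:
        p,d,q=lin(s,uv,z); x=p[0]+(0.1-p[1])*d[0]/d[1]
        print(n,nm,"x at y=.1: %.4f"%x,"ang %.2f"%np.degrees(np.arctan2(-d[0],d[1])),"res %.4f"%q)
s=o["wr"]; print("rail near end",plane(s,[(386,285),(424,285)],.05).round(4))
s=o["wr2"]; print("rail far end",plane(s,[(384,166),(427,168)],.05).round(4), "button",plane(s,[(353,131)],.068).round(4))
sc=r.snapshot("scene");print("pod btn scene",plane(sc,[(492,289)],.068).round(4))
save(sc,"crop2",(460,260,540,330),5)
E
```

```text
wr edge12 x at y=.1: 0.5649 ang -2.72 res 0.0003
wr edge0 x at y=.1: 0.5654 ang -2.72 res 0.0003
wr railL x at y=.1: 0.6252 ang -2.83 res 0.0002
wr railR x at y=.1: 0.6655 ang -2.69 res 0.0003
wr2 edge12 x at y=.1: 0.5653 ang -2.69 res 0.0002
wr2 edge0 x at y=.1: 0.5653 ang -2.69 res 0.0002
wr2 railL x at y=.1: 0.6250 ang -2.87 res 0.0002
wr2 railR x at y=.1: 0.6648 ang -2.98 res 0.0002
rail near end [[ 0.6216 -0.0055  0.05  ]
 [ 0.6628 -0.0055  0.05  ]]
rail far end [[0.6363 0.2991 0.05  ]
 [0.6743 0.2974 0.05  ]] button [[0.6071 0.3302 0.068 ]]
pod btn scene [[0.6051 0.3336 0.068 ]]
```

View pics/crop2.png

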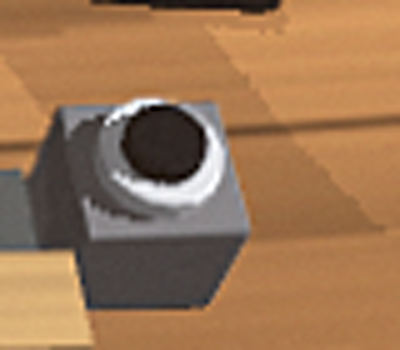

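Reader pose: origin (0.6473, 0.1465), yaw -2.75°. Edge and rail are 80 mm apart, the rail is 40 mm wide and 0.304 m long, which all matches the description. The button seen at (0.605,0.334) agrees with the nominal (0.606,0.334). Moving tub A first.

```bash
cat >> h.py <<'E'
RO=np.array([.6473,.1465]); RY=-2.75
def rd2w(x,y):
    a=np.radians(RY); return RO+[x*np.cos(a)-y*np.sin(a),x*np.sin(a)+y*np.cos(a)]
def w2rd(p):
    a=np.radians(RY); d=np.asarray(p)[:2]-RO; return np.array([d[0]*np.cos(a)+d[1]*np.sin(a),-d[0]*np.sin(a)+d[1]*np.cos(a)])
G=.163; HG=.052
wrap=lambda a:(a+180)%360-180
def tub(c,phi,y):
    q=rd2w(0,y); UP=.40
    for b in [0,10,-10,20,-20,30,-30,180,170,190,160,200]:
        g,p=wrap(phi+90+b),wrap(RY+90+b)
        if all(r.inverse_kinematics([*xy,z],[180,0,w]) is not None for xy,w in ((c,g),(q,p)) for z in (UP,G+HG)): break
    else: raise SystemExit("no ik")
    print("beta",b,g,p)
    r.reach([*c,UP],[180,0,g]); r.servo_line([*c,G+HG+.05],speed=.25); r.servo_line([*c,G+HG],speed=.12)
    r.grab(20); st=r.sense(); print("open",st["opening"],st["gripper_force"])
    r.servo_line([*c,UP],speed=.25); st=r.sense(); print("lifted",st["opening"],st["joints"].round())
    if st["opening"]<.04: raise SystemExit("missed")
    r.reach([*q,UP],[180,0,p]); r.servo_line([*q,G+HG+.08],speed=.25); r.servo_line([*q,G+HG+.0515],speed=.06)
    r.wait(.3); st=r.sense(); print("at",st["tcp_pos"],q,st["contact_force"],st["orientation"])
    r.let_go(); r.wait(.2); r.servo_line([*q,UP],speed=.2); print("clock",r.sense()["clock"])
E
python3 - <<'E'
from h import *
tub(np.array([.468,-.092]),-148.5,.088)
s=r.snapshot("scene"); save(s,"s2",(120,160,520,400),2)
E
```

```text
beta 0 -58.5 87.25
open 0.057217195939949075 20.000239312648773
lifted 0.057982252981989474 [-15. -14.  89.   0. 105. 133.]
at [0.65154654 0.23441901 0.26658894] [0.65152208 0.23439866] [ 1.28774505  0.48928064 -1.63685427] [ 1.79990854e+02 -3.01480469e-03  8.72503293e+01]
clock 20.675
```

View pics/s2.png

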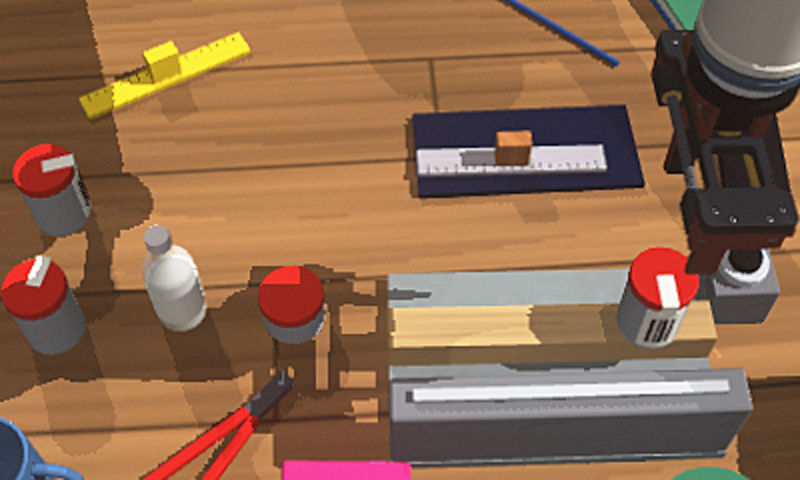

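Tub A, at crop (660,300), stands on the rail with its label towards the scanner. Now the other two.

Run:
```python
from h import *
tub(np.array([.593,-.326]),166.5,0)
tub(np.array([.459,-.336]),102.5,-.088)
q=rd2w(-.05,-.12); 
r.reach([.56,.2,.5],[180,0,90]); r.wait(.2); s=r.snapshot("wrist"); save(s,"w3")
for l in lids(s): print("wrist",l[0], l[1],l[2],l[4])
sc=r.snapshot("scene"); save(sc,"s3",(120,160,520,400),2)
```

```text
beta 20 -83.5 107.25
open 0.05787868947265115 20.000300109386444
lifted 0.05767367793528269 [-32.  18.  57.  -0. 105. 142.]
at [0.64733573 0.14649209 0.26659487] [0.6473 0.1465] [ 0.50555005 -0.27296863 -0.49460173] [1.79989844e+02 2.90322417e-03 1.07248733e+02]
clock 30.8667
beta 0 -167.5 87.25
open 0.058096493736173926 20.0001722574234
lifted 0.05807068261056246 [ -40.    0.   76.    0.  104. -142.]
at [0.64310473 0.05860281 0.26655655] [0.64307792 0.05860134] [-1.20414541  0.12838554 -1.24085937] [ 1.79995115e+02 -1.45570233e-03  8.72500149e+01]
clock 40.9667
wrist [ 0.73774379 -0.11693414] None 0.004917296439514481 [449.02439024 463.87804878]
wrist [0.65223619 0.02501496] 5.136800909388077 0.009451858542495794 [407.89954338 351.72146119]
wrist [0.65660899 0.12502937] 3.468614730738141 0.007899062527159256 [421.99239544 264.80988593]
wrist [0.66364402 0.22249727] 7.904335300071629 0.008424951646300104 [434.38768116 165.13768116]
```

View pics/w3.png

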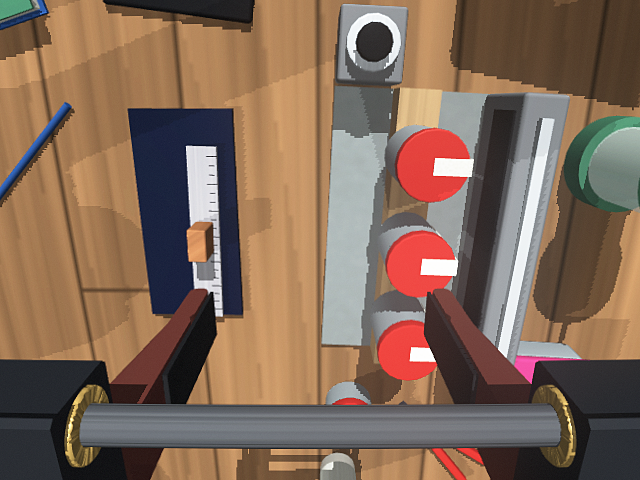

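All three strips, at (455,167), (440,267) and (425,355), point to the scanner. The rule hasn't been disturbed. Next I'll check the tub positions at z=0.13 and measure the rule.

```bash
sed -i 's/def lids(s):/def lids(s,zl=.08):/; s/,\.08)\[:,:2\]/,zl)[:,:2]/g' h.py
cat >> h.py <<'E'
def rule(s,zb,zt):
    """blade by white mask at height zb (its top), block top at zt; near the world box x .3-.56"""
    W=mask(s,(0,0,150),(180,50,255)); best=[]
    for c in blobs(W,500):
        P=plane(s,c.reshape(-1,2),zb)[:,:2]
        (m,wh,a)=cv2.minAreaRect((P*1000).astype(np.float32))
        if 22<min(wh)<42 and 60<max(wh)<215 and P[:,0].max()<.58: best.append((np.array(m)/1000,wh,a))
    B=mask(s,(5,140,110),(15,255,255)); bl=[]
    for c in blobs(B,150):
        P=plane(s,c.reshape(-1,2),zt)[:,:2]; (m,wh,a)=cv2.minAreaRect((P*1000).astype(np.float32))
        if 14<min(wh)<40 and 26<max(wh)<60 and P[:,0].max()<.58: bl.append((np.array(m)/1000,wh,a))
    return best,bl
E
python3 - <<'E'
from h import *
s=r.snapshot("wrist")
for l in lids(s,.13):
    print("tub",w2rd(l[0]).round(4),l[1] and l[1]-RY,l[2])
for p in [(.40,.25,.4)]:
    r.reach([.42,.17,.45],[180,0,90]); r.wait(.2); s=r.snapshot("wrist"); save(s,"w4"); print(rule(s,.014,.05))
    N=mask(s,(105,100,20),(130,255,140))
    c=max(blobs(N,500),key=cv2.contourArea); P=plane(s,c.reshape(-1,2),.008)[:,:2]; print("nb",cv2.minAreaRect((P*1000).astype(np.float32)))
E
```

```text
tub [ 0.0808 -0.2067] None 0.004241830121521815
tub [-0.0023 -0.085 ] -11.642640884984123 0.008487388049477443
tub [-0.0042  0.0023] -9.048956557653318 0.0067250347073818635
tub [-0.0041  0.0869] -2.829428373006217 0.007045221618817368
([(array([0.42926581, 0.13743971]), (200.1619110107422, 32.4465217590332), 88.01361846923828)], [(array([0.42941318, 0.14175   ]), (42.05022048950195, 18.39429473876953), 89.9646224975586)])
nb ((398.8509521484375, 156.75897216796875), (237.59579467773438, 84.82553100585938), 89.51524353027344)
```

View pics/w4.png

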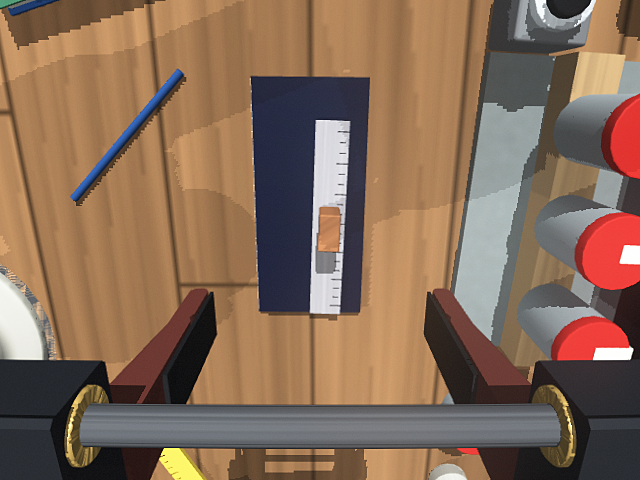

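Rule: 200.2 × 32.4 mm at (0.4293,0.1374), long axis at 88°, block at (0.429,0.142). The notebook centre is about (0.4115,0.157). The tubs are within 5 mm of the rail's centre line. Now placing the rule.

```bash
cat >> h.py <<'E'
def pick_rule(c,ang,zu):
    yaw=wrap(ang+90); r.let_go()
    r.reach([*c,.33],[180,0,yaw]); r.servo_line([*c,zu+.030+G],speed=.12); r.grab(30)
    st=r.sense(); print("grip",st["opening"],st["contact_force"])
    r.servo_line([*c,.30],speed=.12); st=r.sense(); print("lift",st["opening"],st["clock"])
    if st["opening"]<.025: raise SystemExit("missed")
E
python3 - <<'E'
from h import *
pick_rule(np.array([.4293,.1384]),88.0,.008)
yaw=wrap(RY+180)
h=rd2w(-.1015,0); r.reach([*h,.30],[180,0,yaw]); r.servo_line([*h,G+.030+.02],speed=.1); r.servo_line([*h,G+.0305],speed=.03)
r.wait(.3); f0=r.sense()["contact_force"]; print("f0",f0,r.sense()["tcp_pos"])
x=-.1015
while x<-.090:
    x+=.0005; r.servo_line([*rd2w(x,0),G+.0305],speed=.02); r.wait(.1); f=r.sense()["contact_force"]-f0
    if np.hypot(f[0],f[1])>5: break
print("x",x,f,r.sense()["opening"],w2rd(r.sense()["tcp_pos"]))
r.let_go(); r.wait(.2); p=rd2w(x,0); r.servo_line([*p,.30],speed=.15)
v=rd2w(-.16,.02); 
r.reach([*v[:1],v[1]+.0,.40],[180,0,90]); r.wait(.2); s=r.snapshot("wrist"); save(s,"w5")
b=rule(s,.006,.042); print(b)
print([w2rd(q[0]) for q in b[0]],r.sense()["clock"])
E
```

```text
grip 0.035884068520997514 [-0.82274236 -0.52615651  0.41080708]
lift 0.03568098684528541 47.7167
f0 [ 0.68634069  0.92217713 -1.94863978] [0.54592826 0.15137025 0.19353917]
x -0.095 [-6.41428871 -0.98874587  2.51880182] 0.035847269789160405 [-9.53468111e-02  3.59526192e-05]
([], [])
[] 58.5833
```

View pics/w5.png

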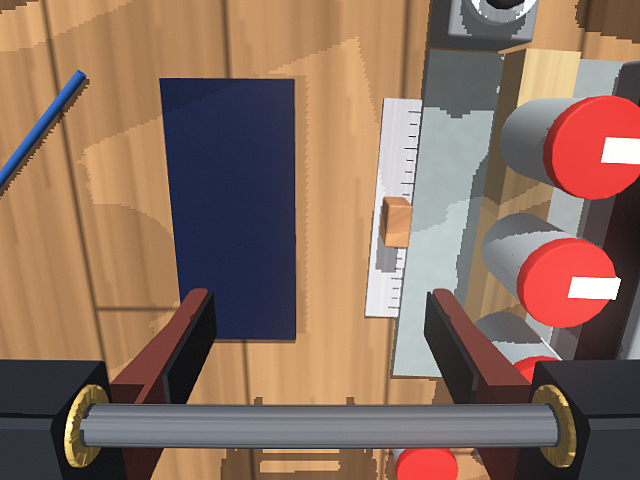

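The rule, at (395,210), lies along the plate edge with no wood showing between them. A quick angle check on its left edge before pressing.

Run:
```python
from h import *
s=r.snapshot("wrist"); H=cv2.cvtColor(s["frame"],cv2.COLOR_RGB2HSV).astype(int)
L=[(340+np.argmax(H[v,340:430,1]<60)-.5,v) for v in range(102,315,3)]
p,d,q=lin(s,L,.006); print("ang err",np.degrees(np.arctan2(-d[0],d[1]))-RY,"left edge rd x",w2rd(p),q)
print("ends y",[w2rd(P) for P in plane(s,[(402,98),(383,317)],.006)])
for l in lids(s,.13): print(w2rd(l[0]).round(4))
```

```text
ang err -0.057970285 left edge rd x [-0.11236977  0.0139401 ] 0.00022147993
ends y [array([-0.09673862,  0.10960024]), array([-0.09385474, -0.09164978])]
[-0.0739 -0.1328]
[-0.0267 -0.0433]
[-0.0043  0.001 ]
[-0.0081  0.0848]
```

Flush: rule centre x=-0.0964 in reader axes, angle error 0.06°. Pressing the button with closed fingers, watching the force.

Run:
```python
from h import *
b=rd2w(-.05,.1855); r.grab(10)
r.reach([*b,.35],[180,0,87.25]); r.servo_line([*b,.182+.085],speed=.12); r.wait(.3); f0=r.sense()["contact_force"][2]
z=.182+.085
while z>.182+.052:
    z-=.001; r.servo_line([*b,z],speed=.03); r.wait(.05); f=r.sense()["contact_force"][2]-f0
    if abs(f)>2: print(round(z-.182,4),round(f,2))
    if abs(f)>10: break
r.wait(.4); print("held",r.sense()["contact_force"],r.sense()["tcp_pos"])
r.servo_line([*b,.35],speed=.15); r.let_go()
v=rd2w(-.16,.02); r.reach([*v,.40],[180,0,90]); r.wait(.2); s=r.snapshot("wrist"); save(s,"w6")
H=cv2.cvtColor(s["frame"],cv2.COLOR_RGB2HSV).astype(int)
L=[(340+np.argmax(H[v,340:430,1]<60)-.5,v) for v in range(102,315,3)]
p,d,q=lin(s,L,.006); print("ang err",np.degrees(np.arctan2(-d[0],d[1]))-RY,w2rd(p),q,r.sense()["clock"])
```

```text
0.079 2.87
0.078 2.96
0.077 2.56
0.076 4.4
0.075 7.79
0.074 9.79
0.073 13.93
held [-4.83261603 -2.07787055 14.24198126] [0.60609478 0.33412175 0.25814306]
ang err -0.014625549 [-0.11236343  0.01491738] 0.00021863566 69.1917
```

View pics/w6.png

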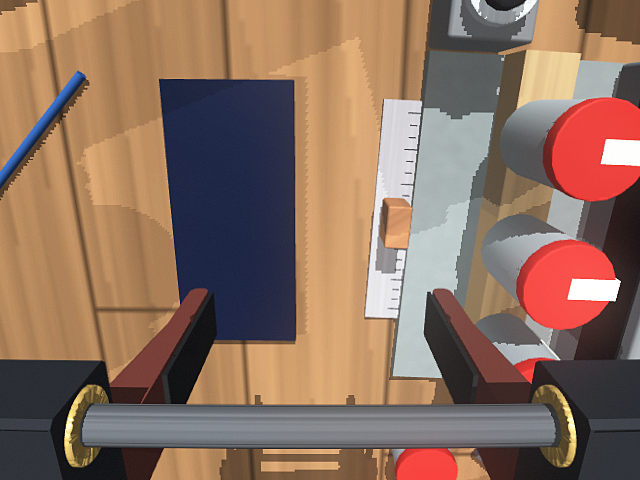

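The rule is unmoved. 14 N was reached with the tip at 0.076 m. I'll triangulate the free height of the black cap to make sure it was pressed fully.

Run:
```python
from h import *
import pickle
o=pickle.load(open("w.pkl","rb")); w=o["wr2"]; s=r.snapshot("scene"); obs=[]
for im,(x0,y0,x1,y1) in [(w,(325,95,382,160)),(s,(474,278,508,305))]:
    g=(im["frame"].max(2)<75).astype(np.uint8)*255; k=np.zeros_like(g); k[y0:y1,x0:x1]=g[y0:y1,x0:x1]
    c=max(blobs(k,20),key=cv2.contourArea); m=cv2.moments(c); uv=(m["m10"]/m["m00"],m["m01"]/m["m00"])
    P=plane(im,c.reshape(-1,2),.08)[:,:2]; print(uv,"size mm",np.ptp(P,axis=0)*1000); C,d=ray(im,[uv]); obs.append((C,d[0]/np.linalg.norm(d[0])))
A=sum(np.eye(3)-np.outer(d,d) for _,d in obs); b=sum((np.eye(3)-np.outer(d,d))@C for C,d in obs); print(np.linalg.solve(A,b))
```

```text
(352.97443419949707, 130.2238055322716) size mm [30.10229538 30.76206515]
(492.26243093922653, 288.3977900552486) size mm [32.88644971 32.75954711]
[0.60694547 0.33155683 0.07378291]
```

The black cap is the 32 mm button, so 14 N on it should bottom it out. I'll repeat the press once with a finer log to be sure, which does no harm while everything is in place.

Run:
```python
from h import *
b=rd2w(-.05,.1855); r.grab(10)
r.reach([*b,.35],[180,0,87.25]); r.servo_line([*b,.182+.090],speed=.12); r.wait(.5); f0=r.sense()["contact_force"][2]
z=.272
while z>.250:
    z-=.001; r.servo_line([*b,z],speed=.02); r.wait(.25); t=r.sense(); f=t["contact_force"][2]-f0
    print(round(z-.182,4),round(t["tcp_pos"][2]-.182,4),round(f,2))
    if f>16: break
r.wait(.3); r.servo_line([*b,.35],speed=.15); r.let_go()
v=rd2w(-.16,.02); r.reach([*v,.40],[180,0,90]); r.wait(.2); s=r.snapshot("wrist")
H=cv2.cvtColor(s["frame"],cv2.COLOR_RGB2HSV).astype(int)
L=[(340+np.argmax(H[v,340:430,1]<60)-.5,v) for v in range(102,315,3)]
p,d,q=lin(s,L,.006); print("ang err",np.degrees(np.arctan2(-d[0],d[1]))-RY,w2rd(p),q,r.sense()["clock"])
```

```text
0.089 0.089 0.01
0.088 0.088 -0.85
0.087 0.087 -0.17
0.086 0.086 -1.29
0.085 0.085 -0.81
0.084 0.084 -0.6
0.083 0.083 -0.44
0.082 0.0822 1.17
0.081 0.0811 1.8
0.08 0.0802 1.86
0.079 0.0792 2.93
0.078 0.0781 2.94
0.077 0.0771 3.74
0.076 0.0764 5.39
0.075 0.0763 7.83
0.074 0.0762 10.71
0.073 0.0762 14.61
0.072 0.0761 16.97
ang err -0.0039024353 [-0.11235057  0.014918  ] 0.00022517957 85.2667
```

The button starts to move at 0.0825 m and stops at 0.0762 m, so it was pressed fully. The rule is still in place, so now it goes back on the notebook.

Run:
```python
from h import *
c=rd2w(-.0962,0.002); pick_rule(c,90+RY,0.0)
n=np.array([.4115,.157]); r.reach([*n,.30],[180,0,wrap(RY+180)]); r.servo_line([*n,G+.030+.008+.02],speed=.1); r.servo_line([*n,G+.030+.009],speed=.04)
r.wait(.3); print(r.sense()["contact_force"]); r.let_go(); r.wait(.2); r.servo_line([*n,.33],speed=.15)
r.reach([.42,.17,.45],[180,0,90]); r.wait(.3); s=r.snapshot("wrist"); save(s,"w7"); print(rule(s,.014,.05))
r.reach([.5,.17,.5],[180,0,90]); r.wait(.2); s=r.snapshot("wrist")
for l in lids(s,.13): print("tub",w2rd(l[0]).round(4))
print(r.sense()["clock"])
```

```text
grip 0.03636956415036529 [ 0.62151797  2.09674134 -0.36415591]
lift 0.036034819563197276 90.0833
[ 0.19890814 -0.35199926 -1.74048388]
([(array([0.41209174, 0.15638832]), (200.07403564453125, 32.446380615234375), 87.27327728271484)], [(array([0.41217834, 0.16006927]), (40.4259147644043, 18.68743133544922), 87.32377624511719)])
tub [-0.0637 -0.1486]
tub [-0.0001 -0.0536]
tub [-0.0043  0.0013]
tub [-0.004   0.0863]
97.15
```

View pics/w7.png

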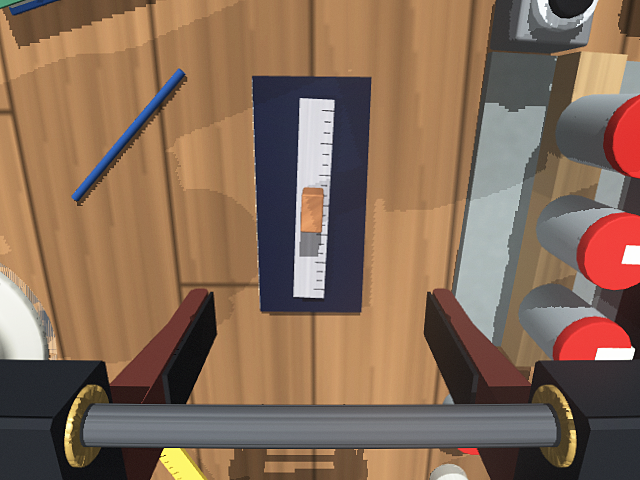

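The rule is lying mid-notebook at (312,210) and the tubs haven't moved. The odd third-tub reading comes from a finger partly covering it. Handing in.

```bash
python3 -c "
from station import r
print(r.hand_in())"
```

```text
the job is handed in; nothing more can be done
None
```

The job is handed in, but I got no verdict back: the three labelled tubs stand on the rail with labels to the scanner, the button was pressed fully (twice, the second to confirm) with the rule flush at the plate, and the rule is back flat on the middle of the notebook.

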